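Stand the tapered tumbler in the desk cup holder without jamming it

TASK

Put the empty metal tumbler into the black cup holder on the desk: keep hold of it while you lower it upright into the grey tapered sleeve, stop as soon as it rests on the ribs, and only then let go. Do not jam it in: the sleeve slides down if pressed, and must stay at the height at which you found it. Leave the other things on the desk where they are.

Things in the scene. Friction and masses are not known exactly. Their poses are not given: they have to be found in the camera images.
- tumbler: loose round tapered tumbler of plain bright metal, standing upright on the desk at the start, about 90 g, open at the top. 100 mm tall; outer diameter 36 mm at the foot, growing evenly to 62 mm at the rim (13 mm of radius per 100 mm of height; 56 mm across at 77 mm height); the lower 50 mm are solid, the wall above is 3 mm. Origin at the centre of its underside, z up along its axis. Rigid and rubs like plastic: 15 to 25 N of grip is safe
- tumbler_seat (a point): point on the tumbler's axis, 48 mm above its underside: the level that lies in the sleeve's mouth when the tumbler rests in the sleeve (the upper 52 mm then stand out)
- holder: black round cup holder, fixed to the desk: foot 100 mm across and 10 mm high, round shell 72 mm across and 52 mm high. Origin at the centre of its underside, z up
- sleeve (a joint): how far the sleeve has slid down into the holder, m: 0 is fully up, 0.026 fully down. It starts between 0.000 and 0.012. It is held by friction only: it carries the tumbler's weight, but slides down and stays down when pressed with more than about 5 N
- sleeve_mouth (a point): centre of the top plane of the grey round sleeve in the holder (84 mm above the desk at joint 0, lower by the joint value). The sleeve is a tube with a flat collar 69 mm across and 4 mm thick on top; six black ribs inside form a taper that matches the tumbler, 48.5 mm across at the mouth, 38 mm across 44 mm below it. The tumbler's foot enters with about 6 mm to spare all round and centres itself; it rests when its foot is about 48 mm below the mouth (2 mm more or less)
- glue_stick: bystander: glue stick standing upright between the places of tumbler and holder (a like one stands far back), 28 mm across, 91 mm tall; origin at the centre of its underside
- usb_stick: bystander: small flat dark USB stick lying on the desk, 18x54x9 mm; origin at the centre of its underside
- eraser: bystander: eraser lying on the desk, 23x58x13 mm; origin at the centre of its underside
- highlighter_pink: bystander: highlighter pen lying on the desk, 26x120x16 mm; origin at the centre of its underside

How it is judged:
By the outcome, as a careful person would: the job done as asked, in the order asked, and still so for the second after the job is handed in, with the robot touching nothing.
It also fails if it takes over 42 s, if anything falls off the work surface, if the arm or the gripper's body presses on something with over 40 N, if the wrist force passes 120 N, or if a joint passes its speed limit or range.

ROBOT

A 6-joint arm with a two-finger parallel gripper is mounted at the origin on a cart in front of the work surface, level with it; the furniture and walls round the work are solid. World frame = base frame: x ahead of the robot, y to its left, z up, the work surface at z = 0. Lengths are in mm, angles in degrees, forces in N, time in s.
With the tool pointing down it reaches from about 300 to 850 mm from the base axis. Payload 4.2 kg.
Tool frame: the origin (TCP) lies on the mounting face of the last link; the fingertips stand 191 mm ahead of it and the grasp point (between the pads) lies 172 mm ahead of it; z points along the fingers, y is the direction in which the jaws open and shut (so a half turn about z gives the same grasp; the last joint's range is limited). The gripper opens to 91 mm and grips with 3 to 60 N. Pads are 32 mm wide; open, the fingers measure 118 mm over their backs; the gripper's body (76 mm by 178 mm) begins 60 mm behind the grasp point.
Start: joints at [72.536, 18.312, 89.639, -0, 72.044, -1.146], TCP at [161.552, 551.837, 404.776] pointing down, gripper open.
Joint ranges: [-177.97, 177.97], [-48.28, 115.42], [12.27, 149.76], [-77.06, 257.06], [2.81, 150.46], [-146.56, 146.56]. Speed limits (degrees/s): [147.25, 147.25, 180, 180, 180, 180].

INTERFACE

Orientations are given as [roll, pitch, yaw] about the fixed x, y, z axes, in that order (R = Rz(yaw) Ry(pitch) Rx(roll)).
In Python, from workcell import env gives the robot as it stands.
- The arm moves only by the shell command python3 -m handwheel 'ROWS' [FORCE]. ROWS is JSON, a list of rows, each an object with "gripper": the opening in per cent of the stroke, from 0 (shut) to 100 (fully open); "travel": the shift along the tool's x, y, z in m, a list of three; "twist": the turn about the tool's z in rad. In form: [{"gripper": gripper, "travel": [x, y, z], "twist": twist}, ...]. A call has 1 to 5 rows; each row shifts and turns the commanded pose from where the row before left it, along the tool's axes as they then stand; what a row does not reach is not made up. A row lasts 1/12 s, in which the tool goes at most 41.7 mm and 7.16 degrees, less where a joint would pass 70% of its speed; a pose out of reach is approached as far as the arm can. A call with a gripper value outside its range is refused whole. The fingers move at their own pace and stop on an object; FORCE is the grip in N (left out, the last holds). Time passes only in rows, so rows that do not move let the fingers close. It gives the time, the measured TCP pose, the force and the opening at its end, in the units of the state.
- env.state(): the state, without advancing time (a new reading comes with each control period).
- env.grab_frame(name): name is "side" or "top"; returns a dict with "frame" (420x560x3 uint8, red, green, blue), "intrinsics" (3x3 intrinsics, pixels), "k1" (the pictures are not rectified: a ray, as slopes to the right and down, at radius r is drawn at 1 + k1 r^2 times it, then the intrinsics apply), "extrinsics" (4x4, takes a point from camera to world coordinates). Camera axes: x right, y down, z forward; pixel columns grow to the right and rows downward; lengths in mm; the calibration is good to about 2 mm. A picture is of the moment at which its call begins. There is no depth.
- env.job_done(): hands the job in, once; it reports no verdict.
Trained networks look in the newest picture that a camera, given by its name, has taken for a name from the list of things; names that differ only in an ending like _2 or _b are one class to them, and where a whole thing is asked for, a point or a joint stands for the part that bears it (a point fixed in the world has none). Each returns a list of dicts, best first, with "confidence" (0 to 1); they miss things now and then, are a little off and sometimes report something else, mostly with a low value. They report only what shows in the picture. A call takes as long as a camera call.
- env.trace(camera, thing): "pixels" (420x560 bool, what is visible of it) and "uv" ([column, row] in pixels, amid what is visible of it).
- env.pinpoint(camera, thing): "uv" ([column, row] in pixels: a listed point, or the origin of a listed thing).
The state is a dict: "time_s": time; "qpos": joint angles; "qvel": joint speeds; "effort": joint torques, N m; "ee_pos": TCP position; "ee_rot": TCP orientation; "force": force on the tool from outside, world axes, zero at the start; "torque": the same for the moment, N m; "gripper_width": finger opening in mm.
Only numpy, scipy, OpenCV 4.12 (cv2) and the standard library are available. Lean on these libraries where they do the work, as an engineer would, in place of code of your own. Each camera call takes 0.05 s, during which the arm holds its last target. There are 200 camera calls.

## Working session

There is one attempt and no reset: what is moved stays moved. The work goes in short steps, Python scripts to look and compute and a shell command to move; the robot and the scene stay as the last step left them, time stands still between calls to the robot, and variables do not carry over. Pictures are saved under pics/ and viewed, about 8 in all and at most 12, crops included, and the job is handed in when it is done.

```bash
mkdir -p pics; ls
cat > h.py <<'E'
import numpy as np,cv2
from workcell import env
def ray(f,uv):
    K=np.array(f["intrinsics"]);k=f["k1"];T=np.array(f["extrinsics"])
    d=np.array([(uv[0]-K[0,2])/K[0,0],(uv[1]-K[1,2])/K[1,1]]);s=d.copy()
    for _ in range(30): s=d/(1+k*(s@s))
    return T[:3,3],T[:3,:3]@np.r_[s,1]
def atz(f,uv,z):
    o,d=ray(f,uv); return o+d*(z-o[2])/d[2]
def tri(rs):
    A=0;b=0
    for o,d in rs:
        d=d/np.linalg.norm(d);P=np.eye(3)-np.outer(d,d);A=A+P;b=b+P@o
    p=np.linalg.solve(A,b)
    return p,[np.linalg.norm(np.cross(p-o,d/np.linalg.norm(d))) for o,d in rs]
def proj(f,p):
    K=np.array(f["intrinsics"]);T=np.array(f["extrinsics"])
    c=T[:3,:3].T@(np.array(p)-T[:3,3]);s=c[:2]/c[2];s=s*(1+f["k1"]*(s@s))
    return K[:2,:2]@s+K[:2,2]
def save(f,n): cv2.imwrite("pics/"+n,f["frame"][:,:,::-1])
E
python3 - <<'E'
from h import *
np.set_printoptions(precision=1,suppress=True)
F={}
for c in("side","top"):
    F[c]=env.grab_frame(c);save(F[c],c+"0.png");print(c,np.array(F[c]["extrinsics"])[:3,3],F[c]["intrinsics"][0][0],F[c]["k1"])
for t,z in(("tumbler",0),("tumbler_seat",48),("holder",0),("sleeve_mouth",80),("glue_stick",0),("usb_stick",0),("eraser",0),("highlighter_pink",0)):
    for c in F:
        for r in env.pinpoint(c,t)[:3]: print(t,c,round(r["confidence"],2),np.array(r["uv"]),atz(F[c],r["uv"],z))
print(env.state())
a=cv2.hconcat([cv2.imread("pics/side0.png"),cv2.imread("pics/top0.png")]);cv2.imwrite("pics/both0.png",cv2.resize(a,(800,300)))
E
```

```text
pics
side [ 399.1 -776.3  386.4] 502.91813136406324 -0.07229510469992308
top [ 566.9  -14.1 1039.9] 541.8001122822268 0.04010539784977667
tumbler side 0.68 [284.1 310.5] [ 575.5 -172.3    0. ]
tumbler top 0.79 [371.7 240.3] [ 580.6 -168.5    0. ]
tumbler_seat side 0.61 [290.6 284. ] [ 581.4 -182.4   48. ]
tumbler_seat top 0.67 [380.9 240. ] [ 580.5 -178.1   48. ]
holder side 0.87 [212.9 225.9] [523.4 177.5   0. ]
holder top 0.72 [187.3 268.1] [528.2 184.    0. ]
holder top 0.69 [286.8 196.3] [665.5  -6.6   0. ]
sleeve_mouth side 0.62 [210.3 191.5] [518.7 159.3  80. ]
sleeve_mouth top 0.85 [175.9 270.4] [527.2 188.9  80. ]
sleeve_mouth top 0.29 [297.2 228.1] [601.3 -25.4  80. ]
glue_stick side 0.8 [221.4 262.8] [512.8   4.6  -0. ]
glue_stick top 0.76 [287.7 276.2] [512.5  -7.9   0. ]
usb_stick side 0.6 [271.3 262.5] [596.9 -15.4   0. ]
usb_stick top 0.8 [295.2 230.5] [599.6 -22.5   0. ]
eraser side 0.54 [308.8 255.7] [668.8  -5.4   0. ]
eraser top 0.59 [284. 192.] [673.9  -1.2   0. ]
highlighter_pink side 0.93 [361.1 244. ] [781.4  19.   -0. ]
highlighter_pink top 0.77 [262.7 130.8] [793.4  40.    0. ]
highlighter_pink top 0.5 [294.8 228.1] [604.2 -21.8   0. ]
{'time_s': 0.9, 'qpos': array([72.5, 18.3, 89.6,  0. , 72. , -1.1]), 'qvel': array([ 0., -0.,  0.,  0.,  0., -0.]), 'effort': array([  0. , -41.2, -23.2,   0.1,   0. ,  -0. ]), 'ee_pos': array([161.5, 551.8, 404.8]), 'ee_rot': array([180. ,  -0. , 163.7]), 'force': array([-0. ,  0.6,  0.4]), 'torque': array([0., 0., 0.]), 'gripper_width': 91.07617734087114}
```

View pics/side0.png

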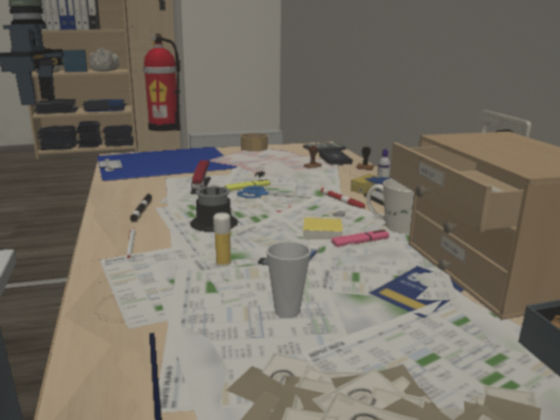

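View pics/top0.png

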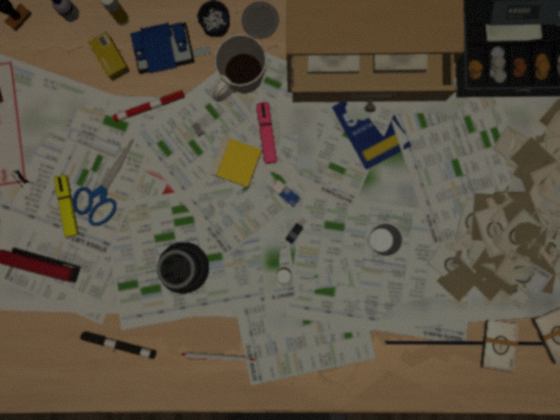

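The side view shows the tumbler at about (288,280), the glue stick at (222,240) and the holder at (213,208). In the top view they are at (384,240), (285,275) and (182,268). The networks agree to about 5 mm, so next I'll refine by fitting silhouettes.

```bash
cat >> h.py <<'E'
from scipy.optimize import minimize
A=np.linspace(0,2*np.pi,48,endpoint=False);C=np.c_[np.cos(A),np.sin(A)]
def ring(x,y,z,r): return np.c_[x+r*C[:,0],y+r*C[:,1],np.full(48,z)]
def mask(f,parts,S=4):
    m=np.zeros((420*S,560*S),np.uint8)
    for P in parts:
        q=np.array([proj(f,p) for p in P]);q=cv2.convexHull(((q+.5)*S).round().astype(np.int32));cv2.fillConvexPoly(m,q,1)
    return cv2.resize(m.astype(np.float32),(560,420),interpolation=cv2.INTER_AREA)
def iou(a,b): return np.minimum(a,b).sum()/np.maximum(a,b).sum()
def tum(x,y,z=0): return [np.r_[ring(x,y,z,18),ring(x,y,z+100,31)]]
def hold(x,y,s): return [np.r_[ring(x,y,0,50),ring(x,y,10,50)],np.r_[ring(x,y,0,36),ring(x,y,52,36)],np.r_[ring(x,y,52,28),ring(x,y,80-s,28)],np.r_[ring(x,y,80-s,34.5),ring(x,y,84-s,34.5)]]
def fit(model,p0,fm,step):
    g=lambda p:-sum(iou(mask(f,model(*p)),m) for f,m in fm)
    r=minimize(g,p0,method="Nelder-Mead",options=dict(initial_simplex=np.r_[[p0],np.array(p0)+np.diag(step)],maxiter=60,xatol=.1));return r.x,-r.fun/len(fm)
E
python3 - <<'E'
from h import *
np.set_printoptions(precision=1,suppress=True)
F={};M={}
for c in("side","top"):
    F[c]=env.grab_frame(c)
    for t in("tumbler","holder","sleeve"):
        r=env.trace(c,t); print(c,t,[(round(q["confidence"],2),np.array(q["uv"]),int(q["pixels"].sum())) for q in r])
        if r: M[c,t]=r[0]["pixels"].astype(np.float32)
import pickle;pickle.dump((F,M),open("m.pkl","wb"))
for cs in(("side",),("top",),("side","top")):
    print(cs,"tum",fit(tum,[578,-172],[(F[c],M[c,"tumbler"]) for c in cs],[6,6]))
    H=[(F[c],np.maximum(M[c,"holder"],M.get((c,"sleeve"),0))) for c in cs]
    print(cs,"hold",fit(hold,[527,184,5],H,[6,6,5]))
f=F["side"]["frame"][170:250,160:280,::-1];g=f.copy()
o=np.repeat(M["side","holder"][170:250,160:280,None]*255,3,2).astype(np.uint8)
t=F["top"]["frame"][230:310,130:250,::-1];cv2.imwrite("pics/crop1.png",cv2.resize(cv2.convertScaleAbs(cv2.hconcat([f,t]),alpha=1.8),(800,267),interpolation=cv2.INTER_CUBIC))
E
```

```text
side tumbler [(0.8, array([287.1, 274.9]), 2684)]
side holder [(0.83, array([211.1, 211.4]), 1390)]
side sleeve [(0.96, array([212.2, 194.6]), 541)]
top tumbler [(0.73, array([384.7, 239.3]), 1034)]
top holder [(0.84, array([184.7, 266.1]), 2229), (0.65, array([168.8, 271. ]), 666)]
top sleeve [(0.64, array([171.8, 274.4]), 640)]
('side',) tum (array([ 578. , -179.3]), np.float64(0.9604840278625488))
('side',) hold (array([527.1, 190.9,  13.5]), np.float64(0.7812367081642151))
('top',) tum (array([ 581.5, -176.8]), np.float64(0.9648685455322266))
('top',) hold (array([530.4, 191. ,  -0.2]), np.float64(0.9677234888076782))
('side', 'top') tum (array([ 580.1, -176.6]), np.float64(0.9354209899902344))
('side', 'top') hold (array([528.9, 191.8,  13.1]), np.float64(0.8611933588981628))
```

View pics/crop1.png

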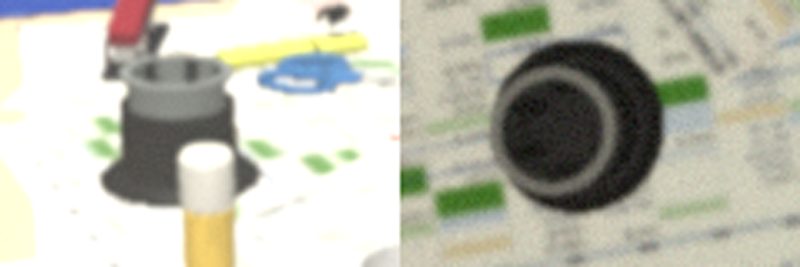

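The crop shows the glue stick hiding part of the holder in the side view, at about crop (207,170). The grey collar stands clear above the shell. I'll leave out the glue region and refit while the arm starts its approach, turning and travelling at height.

```bash
python3 - <<'E'
from h import *
import pickle
np.set_printoptions(precision=1,suppress=True)
F,M=pickle.load(open("m.pkl","rb"))
env.grab_frame("side");g=cv2.dilate(env.trace("side","glue_stick")[0]["pixels"].astype(np.uint8),np.ones((3,3)));w=(1-g).astype(np.float32);w[:,228:]=np.where(np.arange(420)[:,None]>215,w[:,228:],w[:,228:])
Hs=np.maximum(M["side","holder"],M["side","sleeve"])*w; Ht=M["top","holder"]
for a,b in((1,0),(1,1)):
    gg=lambda p:-(iou(mask(F["side"],hold(*p))*w,Hs)*a+b*iou(mask(F["top"],hold(*p)),Ht))
    p0=np.array([528,189,6.]);r=minimize(gg,p0,method="Nelder-Mead",options=dict(initial_simplex=np.r_[[p0],p0+6*np.eye(3)],maxiter=90));print(r.x,r.fun)
ys,xs=np.nonzero(M["side","sleeve"]);print("sleeve rows",ys.min(),ys.max(),xs.min(),xs.max())
x,y=r.x[:2]
for s in(0,4,8,12):
    q=np.array([proj(F["side"],p) for p in ring(x,y,84-s,34.5)]);sh=np.array([proj(F["side"],p) for p in ring(x,y,52,36)]);print(s,q.min(0),q.max(0),"shell",sh.max(0))
E
python3 -m handwheel '[{"gripper":100,"travel":[0,0,0],"twist":0.12},{"gripper":100,"travel":[0,0,0],"twist":0.12},{"gripper":100,"travel":[0,0,0],"twist":0.12},{"gripper":100,"travel":[0,0,0],"twist":0.12},{"gripper":100,"travel":[0,0,0],"twist":0.12}]' 20
python3 -m handwheel '[{"gripper":100,"travel":[0,0,0],"twist":0.12},{"gripper":100,"travel":[0,0,0],"twist":0.12},{"gripper":100,"travel":[0,0,0],"twist":0.12},{"gripper":100,"travel":[0,0,0],"twist":0.12},{"gripper":100,"travel":[0,0,0],"twist":0.12}]'
python3 -m handwheel '[{"gripper":100,"travel":[0,0,0],"twist":0.086},{"gripper":100,"travel":[0,0,0],"twist":0}]'
```

```text
[527.2 190.9  13.5] -0.9430670142173767
[528.4 191.9  13.9] -1.8793151378631592
sleeve rows 186 205 197 229
0 [195.5 179.4] [230.  189.6] shell [231.1 205.4]
4 [195.6 181.2] [230.  191.6] shell [231.1 205.4]
8 [195.7 183.1] [230.1 193.5] shell [231.1 205.4]
12 [195.8 184.9] [230.1 195.5] shell [231.1 205.4]
time_s: 1.82
ee_pos: [161.6, 551.8, 404.8]
ee_rot: [180.0, -0.0, 129.0]
force: [1.0, 0.8, -0.1]
gripper_width: 91.2
time_s: 2.23
ee_pos: [161.5, 551.8, 404.8]
ee_rot: [-180.0, 0.0, 94.6]
force: [0.4, -0.9, -1.0]
gripper_width: 91.2
time_s: 2.4
ee_pos: [161.6, 551.8, 404.8]
ee_rot: [180.0, -0.0, 89.9]
force: [-0.5, -0.3, -0.7]
gripper_width: 91.4
```

The collar's top edge puts the sleeve at about 12 mm down, with the mouth at about 72–73 mm. At yaw 90, tool x is world +y and tool y is world +x. Now I move to the tumbler.

```bash
python3 -m handwheel '[{"gripper":100,"travel":[-0.036,0.0205,0],"twist":0},{"gripper":100,"travel":[-0.036,0.0205,0],"twist":0},{"gripper":100,"travel":[-0.036,0.0205,0],"twist":0},{"gripper":100,"travel":[-0.036,0.0205,0],"twist":0},{"gripper":100,"travel":[-0.036,0.0205,0],"twist":0}]' |grep ee
python3 -m handwheel '[{"gripper":100,"travel":[-0.036,0.0205,0],"twist":0},{"gripper":100,"travel":[-0.036,0.0205,0],"twist":0},{"gripper":100,"travel":[-0.036,0.0205,0],"twist":0},{"gripper":100,"travel":[-0.036,0.0205,0],"twist":0},{"gripper":100,"travel":[-0.036,0.0205,0],"twist":0}]' |grep ee
python3 -m handwheel '[{"gripper":100,"travel":[-0.036,0.0205,0],"twist":0},{"gripper":100,"travel":[-0.036,0.0205,0],"twist":0},{"gripper":100,"travel":[-0.036,0.0205,0],"twist":0},{"gripper":100,"travel":[-0.036,0.0205,0],"twist":0},{"gripper":100,"travel":[-0.036,0.0205,0],"twist":0}]' |grep ee
python3 -m handwheel '[{"gripper":100,"travel":[-0.036,0.0205,0],"twist":0},{"gripper":100,"travel":[-0.036,0.0205,0],"twist":0},{"gripper":100,"travel":[-0.036,0.0205,0],"twist":0},{"gripper":100,"travel":[-0.036,0.0205,0],"twist":0},{"gripper":100,"travel":[-0.036,0.0205,0],"twist":0}]'
```

```text
ee_pos: [264.4, 370.1, 404.8]
ee_rot: [180.0, -0.0, 90.2]
ee_pos: [366.9, 189.9, 405.1]
ee_rot: [179.9, -0.0, 90.2]
ee_pos: [469.5, 9.7, 405.0]
ee_rot: [180.0, -0.0, 90.1]
time_s: 4.07
ee_pos: [572.1, -170.3, 404.8]
ee_rot: [180.0, -0.0, 90.1]
force: [0.8, -0.8, -0.1]
gripper_width: 91.2
```

```bash
python3 -m handwheel '[{"gripper":100,"travel":[-0.0065,0.008,0],"twist":0},{"gripper":100,"travel":[0,0,0.036],"twist":0},{"gripper":100,"travel":[0,0,0.036],"twist":0},{"gripper":100,"travel":[0,0,0.03],"twist":0},{"gripper":100,"travel":[0,0,0.024],"twist":0}]'
python3 -m handwheel '[{"gripper":100,"travel":[0,0,0.02],"twist":0},{"gripper":100,"travel":[0,0,0.01],"twist":0},{"gripper":100,"travel":[0,0,0],"twist":0},{"gripper":100,"travel":[0,0,0],"twist":0}]'
python3 - <<'E'
from h import *
F={c:env.grab_frame(c) for c in("side","top")}
a=F["side"]["frame"][130:340,200:380,::-1];b=F["top"]["frame"][135:345,280:460,::-1]
cv2.imwrite("pics/pre.png",cv2.resize(cv2.convertScaleAbs(cv2.hconcat([a,b]),alpha=1.6),(792,462)))
E
```

```text
time_s: 4.48
ee_pos: [578.8, -174.2, 276.2]
ee_rot: [-179.8, -0.1, 90.1]
force: [0.4, 0.3, -0.7]
gripper_width: 91.3
time_s: 4.82
ee_pos: [579.8, -174.5, 249.1]
ee_rot: [180.0, -0.0, 90.1]
force: [-0.4, 0.5, 0.6]
gripper_width: 91.1
```

View pics/pre.png

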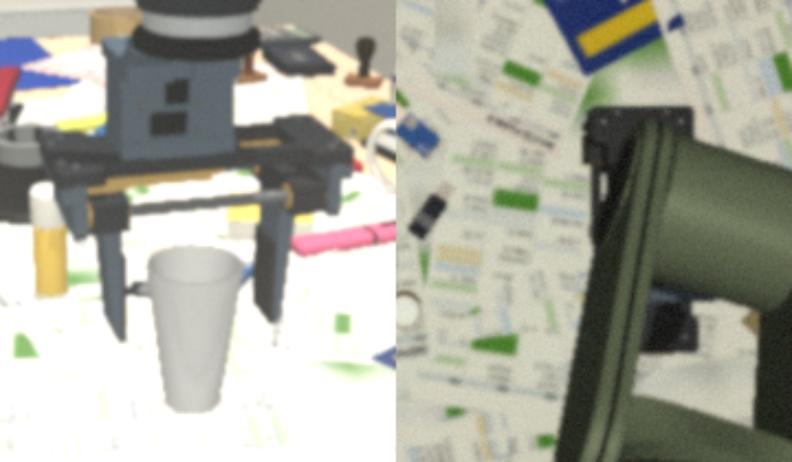

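The fingers straddle the tumbler with room on both sides: fingers at crop x of about 115 and 268, tumbler rim from 148 to 244. I'll nudge y by -2.5 mm, then close at 20 N.

```bash
python3 -m handwheel '[{"gripper":100,"travel":[-0.0025,0,0],"twist":0},{"gripper":100,"travel":[0,0,0],"twist":0},{"gripper":0,"travel":[0,0,0],"twist":0},{"gripper":0,"travel":[0,0,0],"twist":0},{"gripper":0,"travel":[0,0,0],"twist":0}]' 20
python3 -m handwheel '[{"gripper":0,"travel":[0,0,0],"twist":0},{"gripper":0,"travel":[0,0,0],"twist":0},{"gripper":0,"travel":[0,0,0],"twist":0},{"gripper":0,"travel":[0,0,0],"twist":0},{"gripper":0,"travel":[0,0,0],"twist":0}]' 20
```

```text
time_s: 5.33
ee_pos: [579.5, -177.2, 249.0]
ee_rot: [180.0, 0.0, 90.0]
force: [0.9, 0.5, -0.7]
gripper_width: 73.9
time_s: 5.75
ee_pos: [579.7, -177.1, 248.8]
ee_rot: [180.0, -0.0, 90.0]
force: [0.6, -0.2, -1.2]
gripper_width: 60.1
```

```bash
python3 -m handwheel '[{"gripper":0,"travel":[0,0,0],"twist":0},{"gripper":0,"travel":[0,0,0],"twist":0},{"gripper":0,"travel":[0,0,0],"twist":0},{"gripper":0,"travel":[0,0,0],"twist":0},{"gripper":0,"travel":[0,0,0],"twist":0}]' 20
python3 -m handwheel '[{"gripper":0,"travel":[0,0,-0.01],"twist":0},{"gripper":0,"travel":[0,0,-0.02],"twist":0},{"gripper":0,"travel":[0,0,-0.03],"twist":0},{"gripper":0,"travel":[0,0,-0.03],"twist":0},{"gripper":0,"travel":[0,0,-0.03],"twist":0}]'
python3 -m handwheel '[{"gripper":0,"travel":[0,0,-0.02],"twist":0},{"gripper":0,"travel":[0,0,-0.01],"twist":0},{"gripper":0,"travel":[0,0,0],"twist":0}]'
python3 - <<'E'
from h import *
np.set_printoptions(precision=1,suppress=True)
s=env.state();print(s["force"],s["ee_pos"],s["gripper_width"])
F={c:env.grab_frame(c) for c in("side","top")}
r=env.trace("side","tumbler");print([(q["confidence"],q["pixels"].sum()) for q in r])
m=r[0]["pixels"].astype(np.float32);x,y,z=s["ee_pos"]
for yy in(y-4,y,y+4):print(yy,fit(lambda a,b:tum(a,yy,b),[x,z-249],[(F["side"],m)],[5,5]))
print(fit(lambda a,b,h:tum(a,b,h),[x,y,z-249],[(F["side"],m)],[5,5,5]))
for t in("tumbler","tumbler_seat"):
  for c in F: print(t,c,[(q["confidence"],q["uv"]) for q in env.pinpoint(c,t)])
a=F["side"]["frame"][60:270,200:380,::-1];b=F["top"]["frame"][135:345,280:460,::-1]
cv2.imwrite("pics/held.png",cv2.resize(cv2.convertScaleAbs(cv2.hconcat([a,b]),alpha=1.6),(792,462)))
E
```

```text
time_s: 6.17
ee_pos: [579.6, -177.2, 248.8]
ee_rot: [180.0, -0.0, 90.0]
force: [1.1, -0.1, 0.8]
gripper_width: 60.5
time_s: 6.58
ee_pos: [579.1, -177.1, 370.2]
ee_rot: [-179.9, -0.0, 90.0]
force: [0.7, -1.1, -0.5]
gripper_width: 60.3
time_s: 6.83
ee_pos: [579.6, -177.2, 401.5]
ee_rot: [179.7, 0.1, 90.0]
force: [0.4, -0.7, -1.3]
gripper_width: 60.2
[ 0.4 -0.7 -1.3] [ 579.6 -177.2  401.5] 60.24616095062811
[(0.78, np.int64(2954))]
-181.21185659903438 (array([578.7, 152. ]), np.float64(0.9191083312034607))
-177.21185659903438 (array([579.9, 151.1]), np.float64(0.9288725852966309))
-173.21185659903438 (array([581.2, 150.3]), np.float64(0.9373754262924194))
(array([ 585.3, -158.9,  146.1]), np.float64(0.9551370143890381))
tumbler side [(0.8, [289.2, 213.5])]
tumbler top [(0.5, [388.6, 238.6])]
tumbler_seat side [(0.55, [292.3, 180.2])]
tumbler_seat top [(0.55, [396.5, 238.9])]
```

View pics/held.png

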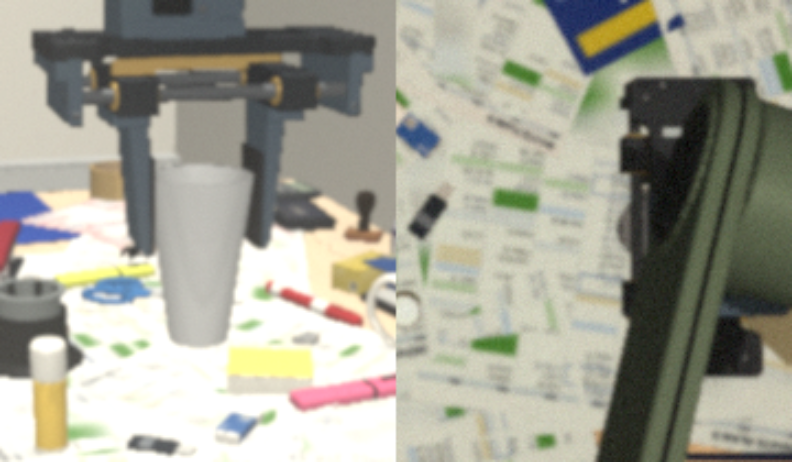

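The tumbler is held and upright, with its foot at about 151 mm, well above the glue stick. Next I'll work out its y from the sliver of rim at (381,242) in the top view while moving over to the holder.

```bash
python3 - <<'E'
from h import *
f=env.grab_frame("top");g=env.grab_frame("side")
print("rim-",atz(f,(381,242),252)-[0,31,0],"seat",atz(f,(396.5,238.9),200),"foot",atz(f,(388.6,238.6),152), tri([ray(f,(396.5,238.9)),ray(g,(292.3,180.2))]),tri([ray(f,(388.6,238.6)),ray(g,(289.2,213.5))]))
E
python3 -m handwheel '[{"gripper":0,"travel":[0.02,-0.003,0],"twist":0},{"gripper":0,"travel":[0.036,-0.005,0],"twist":0},{"gripper":0,"travel":[0.036,-0.005,0],"twist":0},{"gripper":0,"travel":[0.036,-0.005,0],"twist":0},{"gripper":0,"travel":[0.036,-0.005,0],"twist":0}]' |grep ee
python3 -m handwheel '[{"gripper":0,"travel":[0.036,-0.005,0],"twist":0},{"gripper":0,"travel":[0.036,-0.005,0],"twist":0},{"gripper":0,"travel":[0.036,-0.005,0],"twist":0},{"gripper":0,"travel":[0.036,-0.005,0],"twist":0},{"gripper":0,"travel":[0.025,-0.004,0],"twist":0}]' |grep ee
python3 -m handwheel '[{"gripper":0,"travel":[0.02,-0.003,0],"twist":0},{"gripper":0,"travel":[0.01,-0.001,0],"twist":0},{"gripper":0,"travel":[0.005,0,0],"twist":0},{"gripper":0,"travel":[0,0,0],"twist":0},{"gripper":0,"travel":[0,0,0],"twist":0}]'
```

```text
rim- [ 574.79451295 -175.45999179  252.        ] seat [ 580.05805542 -176.89022345  200.        ] foot [ 581.31519079 -173.40789672  152.        ] (array([ 581.17845881, -177.68374347,  197.56534141]), [np.float64(1.1263211012486878), np.float64(1.1263211012486813)]) (array([ 580.78893117, -173.59073618,  150.09210946]), [np.float64(0.5784443995433861), np.float64(0.5784443995430468)])
ee_pos: [556.1, -11.8, 398.4]
ee_rot: [-180.0, -0.0, 90.0]
ee_pos: [531.9, 158.6, 398.6]
ee_rot: [-180.0, -0.1, 90.1]
time_s: 8.53
ee_pos: [528.8, 190.1, 398.6]
ee_rot: [-180.0, 0.0, 90.0]
force: [0.3, 0.1, -0.8]
gripper_width: 60.5
```

```bash
python3 -m handwheel '[{"gripper":0,"travel":[0,0,0.015],"twist":0},{"gripper":0,"travel":[0,0,0.02],"twist":0},{"gripper":0,"travel":[0,0,0.02],"twist":0},{"gripper":0,"travel":[0,0,0.009],"twist":0},{"gripper":0,"travel":[0,0,0],"twist":0}]'
python3 - <<'E'
from h import *
np.set_printoptions(precision=1,suppress=True)
F={c:env.grab_frame(c) for c in("side","top")}
s=env.state();print(s["ee_pos"],s["force"])
for t in("tumbler","tumbler_seat","sleeve_mouth","holder"):
  R={c:env.pinpoint(c,t) for c in F}
  print(t,{c:[(q["confidence"],np.array(q["uv"])) for q in R[c][:2]] for c in R})
  if all(R.values()):print(tri([ray(F[c],R[c][0]["uv"]) for c in F]))
m=env.trace("side","tumbler")[0]["pixels"].astype(np.float32);x,y,z=s["ee_pos"]
print(fit(lambda a,b:tum(a,y,b),[x,z-249],[(F["side"],m)],[5,5]))
a=F["side"]["frame"][110:260,120:300,::-1]
cv2.imwrite("pics/over.png",cv2.resize(cv2.convertScaleAbs(a,alpha=1.8),(720,600),interpolation=cv2.INTER_CUBIC))
E
```

```text
time_s: 8.95
ee_pos: [528.2, 189.5, 332.6]
ee_rot: [-179.7, 0.1, 89.9]
force: [-0.6, -0.4, -1.2]
gripper_width: 60.6
[529.  190.2 335.2] [ 0.5  0.1 -0.2]
tumbler {'side': [(0.76, array([211.1, 187.9]))], 'top': [(0.71, array([172.3, 268.8]))]}
(array([527.6, 196.7,  75. ]), [np.float64(2.2452086358325105), np.float64(2.2452086358322045)])
tumbler_seat {'side': [(0.69, array([210.7, 159. ]))], 'top': [(0.53, array([165.4, 267.9])), (0.52, array([263. , 132.1]))]}
(array([530.2, 195.3, 135.3]), [np.float64(3.516370790821366), np.float64(3.5163707908214814)])
sleeve_mouth {'side': [(0.93, array([212., 189.])), (0.33, array([216.5, 226.2]))], 'top': [(0.62, array([176.3, 269.3])), (0.5, array([284.5, 276.2]))]}
(array([527.6, 189.5,  75. ]), [np.float64(1.3990472100934037), np.float64(1.3990472100934475)])
holder {'side': [(0.69, array([211.7, 226.3]))], 'top': [(0.68, array([185.1, 268.5]))]}
(array([524.9, 189.8,  -5.9]), [np.float64(2.410050052864629), np.float64(2.4100500528645488)])
(array([525.9,  82. ]), np.float64(0.9252256155014038))
```

View pics/over.png

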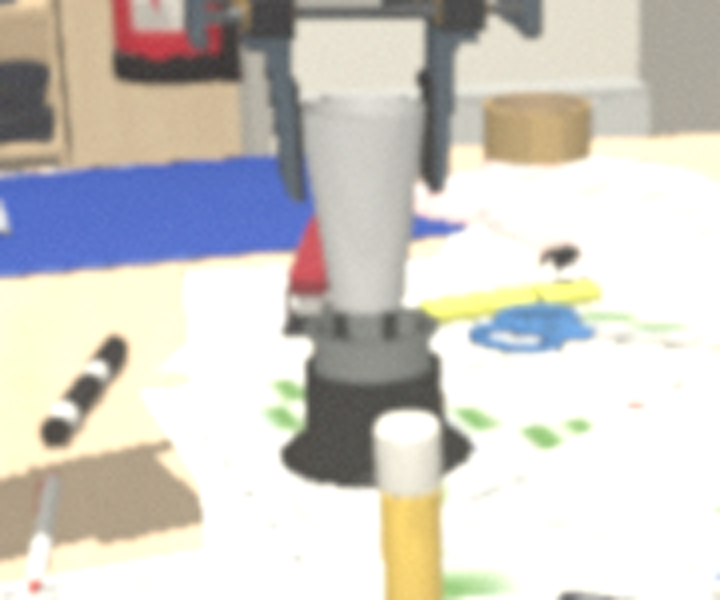

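The tumbler foot (crop 328–403, centre 366) sits about 6 crop px, roughly 3 mm, left of the holder's axis (shell 305–442). I'll shift x by +2.5 mm and lower while watching the force.

```bash
python3 -m handwheel '[{"gripper":0,"travel":[0,0.0025,0],"twist":0},{"gripper":0,"travel":[0,0,0.006],"twist":0},{"gripper":0,"travel":[0,0,0.006],"twist":0},{"gripper":0,"travel":[0,0,0.003],"twist":0},{"gripper":0,"travel":[0,0,0],"twist":0}]'
python3 -m handwheel '[{"gripper":0,"travel":[0,0,0],"twist":0}]' | grep -E "force|pos"
python3 -m handwheel '[{"gripper":0,"travel":[0,0,0],"twist":0}]' | grep -E "force|pos"
```

```text
time_s: 9.92
ee_pos: [530.7, 190.7, 318.4]
ee_rot: [-179.9, 0.0, 90.0]
force: [-0.5, -0.0, -1.5]
gripper_width: 60.5
ee_pos: [531.0, 190.8, 319.2]
force: [-0.2, 0.3, -0.9]
ee_pos: [531.1, 190.9, 319.7]
force: [1.0, 0.2, -0.4]
```

```bash
python3 -m handwheel '[{"gripper":0,"travel":[0,0,0.005],"twist":0},{"gripper":0,"travel":[0,0,0.005],"twist":0},{"gripper":0,"travel":[0,0,0],"twist":0},{"gripper":0,"travel":[0,0,0],"twist":0}]'
python3 -m handwheel '[{"gripper":0,"travel":[0,0,0],"twist":0}]' | grep -E "force|pos"
python3 - <<'E'
from h import *
F={c:env.grab_frame(c) for c in("side","top")}
a=F["side"]["frame"][130:250,150:276,::-1];b=F["top"]["frame"][200:320,110:236,::-1]
cv2.imwrite("pics/in1.png",cv2.resize(cv2.convertScaleAbs(cv2.hconcat([a,b]),alpha=1.9),(798,380),interpolation=cv2.INTER_CUBIC))
E
```

```text
time_s: 10.42
ee_pos: [530.9, 190.8, 309.2]
ee_rot: [-179.9, 0.0, 90.0]
force: [0.2, 1.4, -0.3]
gripper_width: 60.4
ee_pos: [531.1, 190.8, 309.7]
force: [-0.0, -0.4, -1.4]
```

View pics/in1.png

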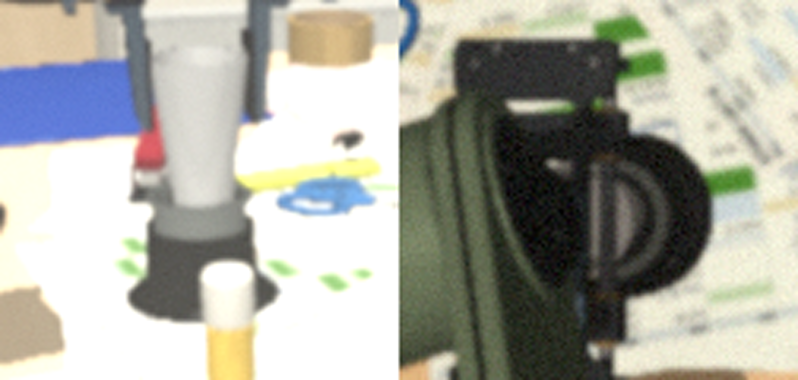

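The foot is inside the mouth with no force. In the side view the tumbler is now centred: rim centre 199, shell centre 200. Next I check y from the rim and collar right edges in the top view, (187,268) and (194,268).

```bash
python3 - <<'E'
from h import *
f=env.grab_frame("top")
print(atz(f,(187,268),160)[1]+31,atz(f,(194,268),72.5)[1]+34.5)
E
python3 -m handwheel '[{"gripper":0,"travel":[0,0,0.004],"twist":0},{"gripper":0,"travel":[0,0,0.004],"twist":0},{"gripper":0,"travel":[0,0,0.002],"twist":0},{"gripper":0,"travel":[0,0,0],"twist":0}]'
python3 -m handwheel '[{"gripper":0,"travel":[0,0,0],"twist":0}]' | grep -E "force|pos"
python3 -m handwheel '[{"gripper":0,"travel":[0,0,0],"twist":0}]' | grep -E "force|pos"
```

```text
185.04668305614197 192.8106175474586
time_s: 10.98
ee_pos: [530.8, 190.8, 298.9]
ee_rot: [-179.9, 0.0, 90.0]
force: [0.3, -0.0, 0.0]
gripper_width: 60.0
ee_pos: [531.0, 190.8, 299.4]
force: [-0.5, 0.1, -1.7]
ee_pos: [531.1, 190.9, 299.8]
force: [0.5, -0.5, -0.9]
```

No lateral force yet, but y is uncertain by a few mm. I'll reduce the grip to 9 N so the tumbler can centre itself and slips before the sleeve would slide, then descend in small steps.

```bash
python3 -m handwheel '[{"gripper":0,"travel":[0,0,0],"twist":0},{"gripper":0,"travel":[0,0,0.003],"twist":0},{"gripper":0,"travel":[0,0,0.003],"twist":0},{"gripper":0,"travel":[0,0,0],"twist":0}]' 9
python3 -m handwheel '[{"gripper":0,"travel":[0,0,0],"twist":0}]' | grep -E "force|pos"
python3 -m handwheel '[{"gripper":0,"travel":[0,0,0],"twist":0}]' | grep -E "force|pos"
python3 - <<'E'
from h import *
f=env.grab_frame("top");print([(q["confidence"],q["uv"],q["pixels"].sum(),np.nonzero(q["pixels"])[1].max()) for t in("tumbler","sleeve") for q in env.trace("top",t)])
b=f["frame"][230:310,150:230,::-1]
cv2.imwrite("pics/in2.png",cv2.resize(cv2.convertScaleAbs(b,alpha=2),(600,600),interpolation=cv2.INTER_CUBIC))
E
```

```text
time_s: 11.48
ee_pos: [530.8, 190.8, 293.0]
ee_rot: [-179.9, 0.0, 90.0]
force: [-0.7, -0.4, -1.5]
gripper_width: 61.0
ee_pos: [531.0, 190.8, 293.4]
force: [0.2, 0.1, -0.8]
ee_pos: [531.1, 190.8, 293.7]
force: [-0.0, 0.4, -0.9]
[(0.72, [180.5, 263.4], np.int64(194), np.int64(188)), (0.65, [281.3, 276.3], np.int64(210), np.int64(290)), (0.67, [191.1, 266.2], np.int64(189), np.int64(194))]
```

View pics/in2.png

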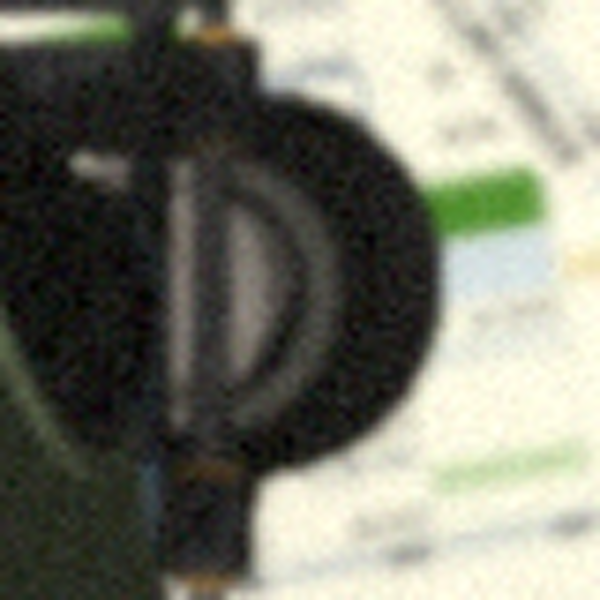

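Bright tumbler edge at column 186 and collar outer edge at column 195 give tumbler y of about 189.5 and sleeve y of about 191.4. I'll shift y by +1.5 mm and keep lowering.

```bash
python3 -m handwheel '[{"gripper":0,"travel":[0.0015,0,0],"twist":0},{"gripper":0,"travel":[0,0,0.003],"twist":0},{"gripper":0,"travel":[0,0,0.003],"twist":0},{"gripper":0,"travel":[0,0,0],"twist":0}]'
for i in 1 2; do python3 -m handwheel '[{"gripper":0,"travel":[0,0,0],"twist":0}]' | grep -E "force|pos"; done
python3 -m handwheel '[{"gripper":0,"travel":[0,0,0.002],"twist":0},{"gripper":0,"travel":[0,0,0],"twist":0}]'
for i in 1 2 ; do python3 -m handwheel '[{"gripper":0,"travel":[0,0,0],"twist":0}]' | grep -E "force|pos"; done
```

```text
time_s: 12.13
ee_pos: [530.8, 192.3, 287.0]
ee_rot: [-179.9, 0.0, 90.0]
force: [-0.4, -0.2, -1.2]
gripper_width: 61.1
ee_pos: [530.9, 192.3, 287.3]
force: [-0.2, -0.4, -1.3]
ee_pos: [530.9, 192.3, 287.4]
force: [-1.4, 0.4, -2.6]
time_s: 12.47
ee_pos: [530.8, 192.3, 285.5]
ee_rot: [-179.9, 0.0, 90.0]
force: [-3.2, -0.2, -0.4]
gripper_width: 60.7
ee_pos: [530.8, 192.3, 285.5]
force: [-2.4, 0.2, -1.7]
ee_pos: [530.8, 192.3, 285.6]
force: [-2.5, -1.1, -1.0]
```

A lateral force of -2.5 N in x means it touches the +x side, so I back off in -x.

```bash
python3 -m handwheel '[{"gripper":0,"travel":[0,-0.0015,0],"twist":0},{"gripper":0,"travel":[0,0,0],"twist":0}]'
for i in 1 2 3; do python3 -m handwheel '[{"gripper":0,"travel":[0,0,0],"twist":0}]' | grep -E "force|pos"; done
python3 -m handwheel '[{"gripper":0,"travel":[0,0,0.002],"twist":0},{"gripper":0,"travel":[0,0,0],"twist":0}]'
for i in 1 2 ; do python3 -m handwheel '[{"gripper":0,"travel":[0,0,0],"twist":0}]' | grep -E "force|pos"; done
```

```text
time_s: 12.8
ee_pos: [529.8, 192.4, 286.0]
ee_rot: [179.9, -0.0, 90.0]
force: [0.4, 0.5, -0.7]
gripper_width: 61.3
ee_pos: [529.9, 192.4, 286.0]
force: [0.5, 0.0, -1.8]
ee_pos: [529.9, 192.4, 286.0]
force: [0.4, -0.4, -1.4]
ee_pos: [529.8, 192.4, 286.0]
force: [0.6, -0.6, -1.8]
time_s: 13.22
ee_pos: [529.5, 192.3, 283.5]
ee_rot: [-180.0, 0.0, 90.0]
force: [-0.3, 0.0, -0.6]
gripper_width: 61.2
ee_pos: [529.6, 192.3, 283.6]
force: [-0.9, -0.7, -1.4]
ee_pos: [529.6, 192.4, 283.7]
force: [-0.8, 0.3, -0.5]
```

```bash
python3 -m handwheel '[{"gripper":0,"travel":[0,-0.001,0],"twist":0},{"gripper":0,"travel":[0,0,0.002],"twist":0},{"gripper":0,"travel":[0,0,0],"twist":0}]'
for i in 1 2 3; do python3 -m handwheel '[{"gripper":0,"travel":[0,0,0],"twist":0}]' | grep -E "force|pos"; done
python3 -m handwheel '[{"gripper":0,"travel":[0,0,0.0015],"twist":0},{"gripper":0,"travel":[0,0,0],"twist":0}]'
for i in 1 2 3; do python3 -m handwheel '[{"gripper":0,"travel":[0,0,0],"twist":0}]' | grep -E "force|pos"; done
```

```text
time_s: 13.63
ee_pos: [528.4, 192.3, 281.4]
ee_rot: [-180.0, 0.0, 90.0]
force: [0.6, 0.2, -0.9]
gripper_width: 61.2
ee_pos: [528.5, 192.3, 281.6]
force: [-1.0, 0.2, -0.6]
ee_pos: [528.6, 192.4, 281.7]
force: [0.3, -0.2, -1.3]
ee_pos: [528.6, 192.3, 281.8]
force: [-0.2, -0.0, -1.4]
time_s: 14.05
ee_pos: [528.5, 192.3, 280.0]
ee_rot: [-180.0, 0.0, 90.0]
force: [-0.0, -0.2, -1.1]
gripper_width: 60.9
ee_pos: [528.5, 192.3, 280.1]
force: [0.6, -0.0, -0.9]
ee_pos: [528.6, 192.3, 280.2]
force: [0.5, -0.8, -1.5]
ee_pos: [528.6, 192.3, 280.2]
force: [0.1, -0.7, -1.1]
```

```bash
python3 -m handwheel '[{"gripper":0,"travel":[0,0,0.0015],"twist":0},{"gripper":0,"travel":[0,0,0],"twist":0}]'| grep -E "force|pos"
for i in 1 2 3; do python3 -m handwheel '[{"gripper":0,"travel":[0,0,0],"twist":0}]' | grep -E "force|pos"; done
python3 -m handwheel '[{"gripper":0,"travel":[0,0,0.001],"twist":0},{"gripper":0,"travel":[0,0,0],"twist":0}]'
for i in 1 2 3; do python3 -m handwheel '[{"gripper":0,"travel":[0,0,0],"twist":0}]' | grep -E "force|pos"; done
```

```text
ee_pos: [528.5, 192.3, 278.5]
force: [-0.3, -0.2, -1.1]
ee_pos: [528.5, 192.3, 278.6]
force: [-0.6, -0.6, -1.3]
ee_pos: [528.6, 192.4, 278.7]
force: [0.2, 0.5, -0.8]
ee_pos: [528.6, 192.4, 278.8]
force: [-0.5, 0.1, -1.7]
time_s: 14.88
ee_pos: [528.5, 192.3, 277.6]
ee_rot: [-180.0, -0.0, 90.0]
force: [0.3, -0.7, -0.5]
gripper_width: 60.7
ee_pos: [528.5, 192.3, 277.7]
force: [-0.9, 0.6, -1.6]
ee_pos: [528.5, 192.3, 277.7]
force: [0.1, -0.9, -1.3]
ee_pos: [528.6, 192.3, 277.8]
force: [0.1, 0.9, -1.3]
```

```bash
for i in 1 2 3; do python3 -m handwheel '[{"gripper":0,"travel":[0,0,0.001],"twist":0},{"gripper":0,"travel":[0,0,0],"twist":0}]'| grep -E "force|pos"
python3 -m handwheel '[{"gripper":0,"travel":[0,0,0],"twist":0}]' | grep -E "force"; python3 -m handwheel '[{"gripper":0,"travel":[0,0,0],"twist":0}]' | grep -E "force"; done
```

```text
ee_pos: [528.5, 192.3, 276.6]
force: [0.1, 0.5, -1.2]
force: [0.1, 0.6, -1.5]
force: [-1.6, 0.0, -1.7]
ee_pos: [528.5, 192.3, 275.6]
force: [0.2, -0.2, -1.0]
force: [0.6, 0.3, -1.6]
force: [-0.5, 0.2, -1.8]
ee_pos: [528.6, 192.4, 274.7]
force: [0.5, 0.8, -0.6]
force: [-0.3, -0.0, -0.5]
force: [-0.1, -0.4, -1.6]
```

```bash
python3 -m handwheel '[{"gripper":0,"travel":[0,0,0.001],"twist":0},{"gripper":0,"travel":[0,0,0],"twist":0}]'| grep -E "force|pos"
for i in 1 2 3; do python3 -m handwheel '[{"gripper":0,"travel":[0,0,0],"twist":0}]' | grep -E "force"; done
```

```text
ee_pos: [528.6, 192.3, 273.8]
force: [-0.1, -0.1, -0.6]
force: [0.2, -0.4, -0.4]
force: [0.1, -0.8, -0.1]
force: [1.1, 0.0, -0.4]
```

Run:
```python
from h import *
np.set_printoptions(precision=1,suppress=True)
F=env.grab_frame("side");ys,xs=np.nonzero(env.trace("side","sleeve")[0]["pixels"]);print(ys.min(),ys.max(),xs.min(),xs.max())
s=env.state();m=env.trace("side","tumbler")[0]["pixels"];yy,xx=np.nonzero(m);print("tumbler rows",yy.min(),yy.max())
q=np.array([proj(F,p) for p in ring(528.5,192,s["ee_pos"][2]-149,31)]);print("rim rows expected",q.min(0),q.max(0),s["force"])
a=F["frame"][130:230,150:270,::-1]
cv2.imwrite("pics/in3.png",cv2.resize(cv2.convertScaleAbs(a,alpha=1.8),(720,600),interpolation=cv2.INTER_CUBIC))
```

```text
188 206 196 229
tumbler rows 162 195
rim rows expected [196.3 160.7] [227.7 168.9] [ 0.5 -0.5 -0.8]
```

View pics/in3.png

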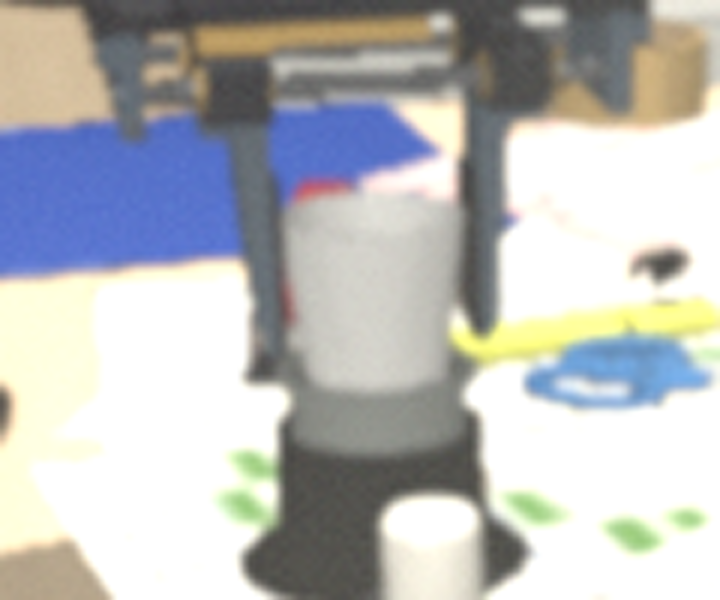

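Tumbler nearly home: its front meets the collar at crop row 388. The z force has risen from about -1.2 to -0.45 N, which looks like first contact. I'll go down 0.5 mm more to confirm.

```bash
for i in 1 2 3 4; do python3 -m handwheel '[{"gripper":0,"travel":[0,0,0],"twist":0}]' | grep -E "force"; done; echo step
python3 -m handwheel '[{"gripper":0,"travel":[0,0,0.0005],"twist":0},{"gripper":0,"travel":[0,0,0],"twist":0}]'| grep -E "force|pos"
for i in 1 2 3 4 5; do python3 -m handwheel '[{"gripper":0,"travel":[0,0,0],"twist":0}]' | grep -E "time|force"; done
```

```text
force: [0.2, -0.5, 0.1]
force: [-0.1, 0.1, 0.5]
force: [0.7, 0.2, -1.6]
force: [-0.2, -0.2, -0.7]
step
ee_pos: [528.6, 192.4, 273.5]
force: [-0.1, -1.0, 2.3]
time_s: 17.28
force: [-0.1, -0.4, 1.7]
time_s: 17.37
force: [-0.2, 0.0, 1.8]
time_s: 17.45
force: [0.0, 0.6, 1.6]
time_s: 17.53
force: [0.2, -1.8, 3.0]
time_s: 17.62
force: [-1.3, -0.3, 3.8]
```

It rests: the upward force is about +2 N and creeping up. I'll relieve it by 0.5 mm, then let go.

```bash
python3 -m handwheel '[{"gripper":0,"travel":[0,0,-0.0005],"twist":0},{"gripper":0,"travel":[0,0,0],"twist":0},{"gripper":0,"travel":[0,0,0],"twist":0}]'
python3 -m handwheel '[{"gripper":72,"travel":[0,0,0],"twist":0},{"gripper":76,"travel":[0,0,0],"twist":0},{"gripper":85,"travel":[0,0,0],"twist":0},{"gripper":100,"travel":[0,0,0],"twist":0},{"gripper":100,"travel":[0,0,0],"twist":0}]'
python3 -m handwheel '[{"gripper":100,"travel":[0,0,0],"twist":0},{"gripper":100,"travel":[0,0,0],"twist":0},{"gripper":100,"travel":[0,0,0],"twist":0},{"gripper":100,"travel":[0,0,0],"twist":0},{"gripper":100,"travel":[0,0,0],"twist":0}]'
```

```text
time_s: 17.87
ee_pos: [528.6, 192.4, 273.6]
ee_rot: [180.0, -0.0, 90.0]
force: [1.1, 0.4, -0.1]
gripper_width: 61.2
time_s: 18.28
ee_pos: [528.4, 192.4, 273.6]
ee_rot: [-180.0, 0.0, 90.0]
force: [-0.3, 0.0, -0.5]
gripper_width: 86.6
time_s: 18.7
ee_pos: [528.6, 192.4, 273.8]
ee_rot: [180.0, -0.0, 90.0]
force: [-0.3, -0.7, -0.3]
gripper_width: 91.2
```

Released cleanly. Now I rise straight up, move aside and check.

```bash
python3 -m handwheel '[{"gripper":100,"travel":[0,0,-0.01],"twist":0},{"gripper":100,"travel":[0,0,-0.025],"twist":0},{"gripper":100,"travel":[0,0,-0.035],"twist":0},{"gripper":100,"travel":[0,0,-0.035],"twist":0},{"gripper":100,"travel":[0,0,-0.03],"twist":0}]'
python3 -m handwheel '[{"gripper":100,"travel":[0.02,-0.02,0],"twist":0},{"gripper":100,"travel":[0.025,-0.025,0],"twist":0},{"gripper":100,"travel":[0.028,-0.028,0],"twist":0},{"gripper":100,"travel":[0.028,-0.028,0],"twist":0},{"gripper":100,"travel":[0.028,-0.028,0],"twist":0}]'
python3 -m handwheel '[{"gripper":100,"travel":[0.028,-0.028,0],"twist":0},{"gripper":100,"travel":[0.01,-0.01,0],"twist":0},{"gripper":100,"travel":[0,0,0],"twist":0},{"gripper":100,"travel":[0,0,0],"twist":0}]'
python3 - <<'E'
from h import *
import pickle
np.set_printoptions(precision=1,suppress=True)
F0,M=pickle.load(open("m.pkl","rb"))
F={c:env.grab_frame(c) for c in("side","top")}
for t in("tumbler","sleeve"):
  T=env.trace("side",t)[0]["pixels"];ys,xs=np.nonzero(T);print(t,ys.min(),ys.max(),xs.min(),xs.max())
ys,xs=np.nonzero(M["side","sleeve"]);print("sleeve before",ys.min(),ys.max(),xs.min(),xs.max())
q=np.array([proj(F["side"],p) for p in ring(528.5,192,124.5,31)]);print(q.min(0),q.max(0))
for t in("tumbler_seat","sleeve_mouth","glue_stick","usb_stick","eraser","highlighter_pink"):
  R={c:env.pinpoint(c,t) for c in F}
  print(t,[(c,q["confidence"],np.array(q["uv"])) for c in R for q in R[c][:1]],tri([ray(F[c],R[c][0]["uv"]) for c in F])[0] if all(R.values()) else "")
f=lambda A:[A["side"]["frame"][160:240,170:260,::-1],A["top"]["frame"][225:305,140:230,::-1]]
a=cv2.vconcat([cv2.hconcat(f(F0)),cv2.hconcat(f(F))])
cv2.imwrite("pics/fin.png",cv2.resize(cv2.convertScaleAbs(a,alpha=1.8),(675,600),interpolation=cv2.INTER_CUBIC))
E
```

```text
time_s: 19.12
ee_pos: [528.4, 192.3, 411.9]
ee_rot: [179.9, -0.0, 90.0]
force: [0.4, 0.2, 0.1]
gripper_width: 91.4
time_s: 19.53
ee_pos: [398.1, 322.0, 409.8]
ee_rot: [179.9, -0.1, 89.9]
force: [1.2, 1.2, -0.0]
gripper_width: 91.0
time_s: 19.87
ee_pos: [361.1, 359.7, 409.5]
ee_rot: [179.9, -0.0, 90.1]
force: [-0.9, 0.0, -0.2]
gripper_width: 91.0
tumbler 162 196 196 227
sleeve 189 205 196 228
sleeve before 186 205 197 229
[196.3 160.8] [227.7 169. ]
tumbler_seat [('side', 0.57, array([214.1, 189.9])), ('top', 0.71, array([171.3, 270.9]))] [528.8 198.6  70.3]
sleeve_mouth [('side', 0.69, array([212.3, 190.5])), ('top', 0.51, array([177.2, 267.9]))] [529.  188.7  71.9]
glue_stick [('side', 0.92, array([223.1, 264.6])), ('top', 0.54, array([283.6, 275.9]))] [514.   -0.3  -1.2]
usb_stick [('side', 0.49, array([272. , 266.8])), ('top', 0.47, array([295.4, 231.7]))] [596.8 -22.8  -4.7]
eraser [('side', 0.55, array([305.9, 255.1])), ('top', 0.77, array([284.9, 196.5]))] [664.7  -2.8   0.5]
highlighter_pink [('side', 0.75, array([360.2, 242.1])), ('top', 0.58, array([263.6, 133.7]))] [788.7  38.5  -5.2]
```

View pics/fin.png

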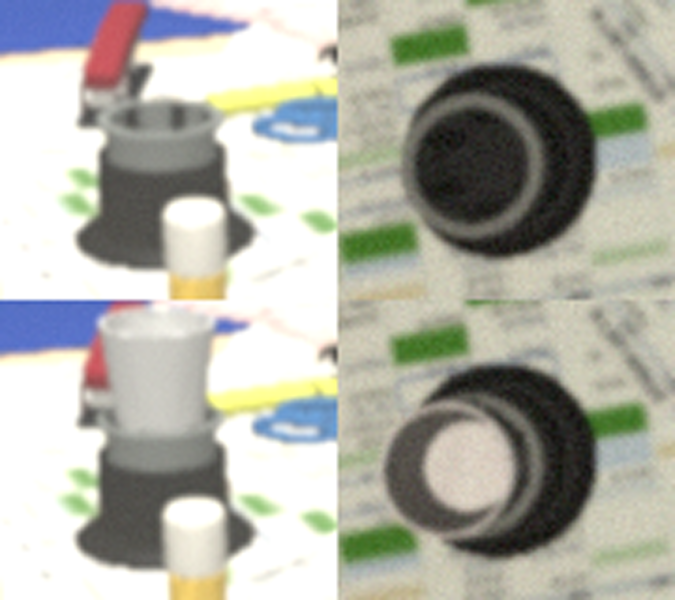

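The final view shows the tumbler upright in the sleeve and the bystanders unmoved. As a last numeric check, I compare the sleeve's visible parts before and after.

Run:
```python
from h import *
import pickle
F0,M=pickle.load(open("m.pkl","rb"))
a=F0["side"]["frame"].astype(int).sum(2);b=np.mean([env.grab_frame("side")["frame"].astype(int).sum(2) for _ in range(4)],0)
print("collar front cols 205-217");print([(r,int(a[r,205:218].mean()),int(b[r,205:218].mean())) for r in range(190,210)])
print("left collar end cols 196-200",[(r,int(a[r,196:200].mean()),int(b[r,196:200].mean())) for r in range(186,206)])
A=F0["top"]["frame"].astype(int).sum(2)
B=np.mean([env.grab_frame("top")["frame"].astype(int).sum(2) for _ in range(4)],0)
print("top collar right edge row 266-270",[(c,int(A[266:271,c].mean()),int(B[266:271,c].mean())) for c in range(186,202)])
r=lambda s:[proj(env_f,p) for p in []]
for s in(8,10,12,14):print(s,proj(F0["side"],(528.5,157,84-s)),proj(F0["top"],(528.5,157,84-s)))
```

```text
collar front cols 205-217
[(190, 202, 329), (191, 201, 330), (192, 200, 330), (193, 207, 327), (194, 231, 316), (195, 260, 297), (196, 264, 271), (197, 244, 244), (198, 232, 231), (199, 231, 230), (200, 232, 231), (201, 233, 232), (202, 233, 232), (203, 233, 231), (204, 223, 221), (205, 194, 193), (206, 157, 156), (207, 135, 134), (208, 132, 130), (209, 130, 131)]
left collar end cols 196-200 [(186, 312, 313), (187, 302, 301), (188, 279, 266), (189, 259, 226), (190, 266, 219), (191, 273, 231), (192, 276, 244), (193, 279, 265), (194, 300, 295), (195, 329, 328), (196, 345, 344), (197, 339, 340), (198, 313, 312), (199, 263, 262), (200, 218, 216), (201, 199, 197), (202, 193, 193), (203, 189, 186), (204, 175, 176), (205, 169, 167)]
top collar right edge row 266-270 [(186, 67, 260), (187, 59, 182), (188, 65, 119), (189, 80, 100), (190, 109, 115), (191, 161, 158), (192, 181, 181), (193, 178, 177), (194, 143, 143), (195, 99, 96), (196, 68, 70), (197, 52, 54), (198, 43, 42), (199, 45, 40), (200, 41, 45), (201, 54, 58)]
8 [215.55104489 193.43326198] [194.37152333 269.53642338]
10 [215.58745753 194.4047536 ] [194.57182357 269.49077974]
12 [215.62385462 195.37485148] [194.7712928 269.4453259]
14 [215.66023606 196.34355704] [194.96993619 269.40006066]
```

The collar edge profile is the same to a fraction of a pixel, so the sleeve did not move. I'm handing in.

```bash
python3 -c "
from workcell import env
print(env.job_done(), env.state()['time_s'])"
```

```text
the job is handed in; nothing more can be done
the job is handed in; nothing more can be done
```

The tumbler is standing upright in the grey sleeve and the job is handed in; the last clock reading I printed was about 20 s, of the 42 s allowed. I gripped it at 20 N, carried it over the glue stick, and eased the grip to 9 N while lowering in small steps. When the force showed it resting, I raised the arm 0.5 mm to take the pressure off. Only then did I let go and move the arm away.

**What the last checks showed**
- **Sleeve height:** the collar edge lines up before and after to a fraction of a pixel in both cameras, so the sleeve stayed at about 12 mm down.
- **Contact force:** the tool force peaked at about 3.8 N for a single reading. With the tumbler's weight that is roughly 4.7 N on the sleeve, close to the 5 N limit, but the sleeve did not slide.
- **Tumbler:** it looks upright and centred, with its rim at the expected height.
- **Bystanders:** the glue stick, USB stick, eraser and highlighter are where they were, within the networks' error of 5–10 mm.

**What disagreed**
- **Tumbler position:** the network's triangulated tumbler seat is about 10 mm off the sleeve mouth in y, and its top-view seat pixel lies about 6 px from the mouth. The pictures show the tumbler seated concentrically, so I took this as network error.
- **Sleeve outline:** the network's sleeve mask in the side view starts 3 rows lower than before. The tumbler now hides the back of the rim, and the edge profiles show no shift.

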